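# Key a filter cell onto its bayonet spigot and hold it home

### The job

Draw the carriage out from under the dust hood by its upright handle post, all the way to its end stop. Then turn the knurled filter cell on its spigot, without lifting it off, until its hidden keyways drop over the pins, and press it fully home against its spring. Finish while still holding it pressed down there, and leave the things standing round the rig where they are.

Things in the scene. Friction and masses are not known exactly. Their poses are not given: they have to be found in the camera images.
- rig: Fixed aluminium slide rig: base plate 104 (x) x 345 (y) x 10 mm with a rail along each long edge (tops 22 mm above the bench). Origin on the bench, on the rig's centre line in x. The carriage slides on it along the rig's +y axis, away from the dust hood.
- hood_roof (a point): Centre of the top of the dust hood, a fixed portal (two cheeks, flat roof) over the parking end, 112 mm above the bench; axes as the rig's. It is 104 mm wide in x and 76 mm long in y, open at both y ends; the roof is 7 mm thick, its screws stand 2 mm proud. Parked, the cell is right under it and cannot be reached from above.
- carriage (a joint): How far the grey carriage has been drawn out, in m: 0 = parked under the hood, 0.150 = at the end stop, fully out. It moves along the rig's +y axis with about 2.5 N of friction and stays where it is left.
- handle_top (a point): Centre of the top of the carriage's handle: an upright round steel post, 14 mm in diameter, standing about 60 mm clear above the carriage arm; this point is 86 mm above the bench, 125 mm from the spigot axis toward the rig's +y. Axes as the rig's.
- spigot_foot (a point): Point on the upright axis of the spigot, level with the top of the 60 mm flange at its foot, 34 mm above the bench; travels with the carriage, axes as the rig's. The spigot is a 30 mm round post, its top 23 mm above this point. Three radial pins, 5 mm thick, 120 degrees apart, stick out 4 mm, their upper sides 13 mm above this point.
- spring_plate (a joint): How far the cell's underside presses down the sprung ring round the foot of the spigot, in m: 0 = up, 0.005 = fully down, level with the flange (cell home). It takes about 3 N to begin to move and 8 N to be fully down, where the cell meets the flange, a hard stop; left alone it lifts the cell 5 mm again.
- cell: Loose filter cell, a round metal cap of about 0.12 kg, 45 mm high: on top a knurled grip 50 mm in diameter, 20 mm high, with a window; below it a hollow skirt 48 mm in diameter, 25 mm high, 1.5 mm looser all round than the spigot. Origin at the centre of its underside. It starts on the spigot, resting on the pins (origin 13 mm above spigot_foot); home is origin level with that point.
- cell_top (a point): Centre of the cell's top, 45 mm above its origin. The skirt hides three keyways 120 degrees apart, 8 mm wide; no mark or axis shows where. A turn of 25 to 80 degrees clockwise seen from above brings them over the pins (they fit over about 10 degrees of turn); counter-clockwise is farther. The cell then drops 8 mm to the spring and presses 5 mm farther. Before, it cannot go lower on the pins.
- nut_jar: Bystander: white jar with a lid, 44 mm in diameter, 61 mm high, beside the hood on the robot's side. Origin at the centre of its underside.
- threadlock_bottle: Bystander: small red bottle with a blue tip, 29 mm in diameter, 96 mm high, beside the hood on the far side. Origin at the centre of its underside.
- loupe: Bystander: black eye loupe, 37 mm in diameter, 38 mm high, on the far side of the rig. Origin at the centre of its underside.
- tweezers: Bystander: tweezers lying flat, 120 mm long, 9 mm high, on the robot's side of the rig. Origin at the centre of their underside.
- plug_gauge_0: Bystander: plug gauge lying flat, 89 mm long, 12 mm thick, on the far side of the rig. Origin at the centre of its underside.

How it is judged:
On the way, in this order (a step that is already met when the one before it is completed fails the run):
1. the carriage has been drawn out to its end stop, the cell still sitting on the pins (value of joint carriage above 0.145 m and z of cell in the frame of spigot_foot above 0.0105 m), for 0.2 s.
2. the keyways have dropped over the pins (z of cell in the frame of spigot_foot below 0.0065 m), for 0.2 s.
At the end, for the whole second after the job is handed in: Carriage within 6 mm of its end stop; cell over its pins with its underside within 1.7 mm of the flange, within 3 mm of the spigot axis and upright within 0.08 rad; the spring plate pressed down by more than 3.5 of its 5 mm; the fingers touching the cell with more than 1.5 N, holding it there (value of joint carriage above 0.144 m and z of cell in the frame of spigot_foot below 0.0017 m and value of joint spring_plate above 0.0035 m and horizontal distance between cell and spigot_foot below 0.003 m and angle between cell's own z axis and vertical below 0.08 rad and contact force between the fingers and cell above 1.5 N); the arm keeps its last pose, push and grip.
It fails at once if the cell is lifted off the spigot (raised more than 8 mm above the pins) (z of cell in the frame of spigot_foot above 0.021 m).
It fails at once if a bystander is moved by more than 20 mm (distance of any of nut_jar, threadlock_bottle, loupe, tweezers, plug_gauge_0 from where it was at the start of the episode above 0.02 m).
It also fails if it takes over 53 s, if anything falls off the work surface, if the arm or the gripper's body presses on something with over 40 N, if the wrist force passes 120 N, or if a joint passes its speed limit or range.

### The arm

A 7-joint arm with a two-finger parallel gripper is mounted at the origin on a cart in front of the work surface, level with it; the furniture and walls round the work are solid. World frame = base frame: x ahead of the robot, y to its left, z up, the work surface at z = 0. Lengths are in m, angles in rad, forces in N, time in s.
With the tool pointing down it reaches from about 0.35 to 0.9 m from the base axis. Payload 8.1 kg.
Tool frame: the origin (TCP) lies at the very end of the fingers, on their centre line; the grasp point (between the pads) lies 19 mm behind it (grasp_offset is the distance from the TCP to the grasp point, in m); z points along the fingers, y is the line along which they close (so a half turn about z gives the same grasp; the last joint's range is limited). The gripper opens to 92 mm and grips with 3 to 60 N. Pads are 19 mm wide; open, the fingers measure 130 mm over their backs; the gripper's body (75 mm by 190 mm) begins 47 mm behind the grasp point.
Start: joints at [1.232, 0.434, 0.025, 1.573, -0.012, 1.134, -0.075], TCP at [0.146, -0.608, 0.202] pointing down, gripper open.
Joint ranges: [-2.62, 2.62], [-0.44, 2.09], [-1.27, 1.32], [0.08, 2.57], [-1.32, 4.46], [0.12, 2], [-2.74, 2.74]. Speed limits (rad/s): [2.22, 2.22, 3.01, 3.01, 3.14, 3.14, 3.14].

### API

Orientations are given as a rotation vector (axis times angle).
In Python, from cell import observe, get_image, camera_params, sign_off, silhouettes, grasp_offset gives the robot as it stands. The module is installed in compiled form; this text tells all that it offers.
- The arm moves only by the tool jog_arm, never from a script. Its argument "motion" is a list that holds one entry, the list of rows, each a list of 7 numbers: the shift along the tool's x, y, z in m, then the turn, a rotation vector about the tool's x, y, z in rad, then the closure, from -1 (fully open) to 1 (shut), so that 0 is half open. In form: [[[dx, dy, dz, wx, wy, wz, hand], ...]]. A call has 1 to 10 rows; each row is the pose to reach, as a shift and turn from the pose commanded when the call began, along the tool's axes at that moment; what a row does not reach only later rows make up. A row lasts 1/12 s, in which the tool goes at most 41.7 mm and 7.16 degrees, less where a joint would pass 70% of its speed; a pose out of reach is approached as far as the arm can. A call with a gripper value outside its range is refused whole. The fingers move at their own pace and stop on an object; "force" is the grip in N (left out, the last holds). Time passes only in rows, so rows that repeat a pose let the fingers close. It gives the time, the measured TCP pose, the force, the opening and the grip force at its end, in the units of the state.
- observe(): the state, without advancing time (a new reading comes with each control period).
- get_image(name): name is "side" or "top"; returns the picture (480x640x3 uint8, red, green, blue); there is no depth.
- camera_params(name): a dict with "vertical_fov" (degrees; the focal length in pixels is half the picture's height over the tangent of half this angle, whatever the lens; pixels are square), "cx", "cy" (the principal point, pixels), "T" (4x4, takes a point from camera to world coordinates). Camera axes: x right, y down, z forward; pixel columns grow to the right and rows downward; lengths in m; the calibration is good to about 2 mm. A picture is of the moment at which its call begins. camera_params takes no time and is no camera call.
- sign_off(): hands the job in; it is judged then, once.
Trained networks look in the newest picture that a camera, given by its name, has taken for a name from the list of things; names that differ only in an ending like _2 or _b are one class to them, and where a whole thing is asked for, a point or a joint stands for the part that bears it (a point fixed in the world has none). Each returns a list of dicts, best first, with "p" (0 to 1); they miss things now and then, are a little off and sometimes report something else, mostly with a low value. They report only what shows in the picture. A call takes as long as a camera call.
- silhouettes(query, camera): "mask" (480x640 bool, what is visible of it) and "pixel" ([column, row] in pixels, amid what is visible of it).
The state is a dict: "clock": time; "joints": joint angles; "dq": joint speeds; "joint_efforts": joint torques, N m; "position": TCP position; "ee_rot": TCP orientation; "force": force on the tool from outside, world axes, zero at the start; "ft_torque": the same for the moment, N m; "width": opening from 0.0 (shut) to 1.0 (fully open); "gripper_force": force on a finger pad.
Only numpy, scipy, OpenCV 4.12 (cv2) and the standard library are available. Lean on these libraries where they do the work, as an engineer would, in place of code of your own. Each camera call takes 0.05 s, during which the arm holds its last target. There are 200 camera calls.

## Working session

There is one attempt and no reset: what is moved stays moved. The work goes in short steps, Python scripts to look and compute and a tool call to move; the robot and the scene stay as the last step left them, time stands still between calls to the robot, and variables do not carry over. Pictures are saved under pics/ and viewed, at most 10 in all, crops included, and the job is handed in when it is done.

Besides the shell and the picture viewer there is one more tool, called by a JSON object that holds its "api" and its "payload", one argument or row to a line. jog_arm: Moves the arm, as the interface text tells. Its arguments: {"type":"object","properties":{"motion":{"type":"array"},"force":{"type":"number"}},"required":["motion"]}

```bash
mkdir -p pics
cat > h.py <<'E'
import numpy as np, cv2
from scipy.spatial.transform import Rotation as R
from cell import *
def ray(cam,px):
    c=camera_params(cam);f=240/np.tan(np.radians(c["vertical_fov"])/2)
    T=np.array(c["T"]);d=T[:3,:3]@np.array([(px[0]-c["cx"])/f,(px[1]-c["cy"])/f,1]);return T[:3,3],d/np.linalg.norm(d)
def atz(cam,px,z):
    o,d=ray(cam,px);return o+d*(z-o[2])/d[2]
def proj(cam,P):
    c=camera_params(cam);f=240/np.tan(np.radians(c["vertical_fov"])/2)
    p=np.linalg.inv(np.array(c["T"]))@np.append(P,1);return np.array([c["cx"]+f*p[0]/p[2],c["cy"]+f*p[1]/p[2]])
def tri(a,b):
    (o1,d1),(o2,d2)=ray("top",a),ray("side",b)
    s=np.linalg.lstsq(np.c_[d1,-d2],o2-o1,rcond=None)[0];p,q=o1+s[0]*d1,o2+s[1]*d2
    return (p+q)/2,np.linalg.norm(p-q)
E
python3 - <<'E'
from h import *
s=observe();print({k:np.round(v,3) for k,v in s.items()},grasp_offset if not callable(grasp_offset) else grasp_offset())
a={}
for c in("top","side"):
    a[c]=get_image(c);p=camera_params(c);print(c,p["vertical_fov"],np.round(p["T"],3).tolist())
    cv2.imwrite(f"pics/{c}0.png",a[c][:,:,::-1])
    for q in("rig","handle_top","cell","nut_jar","threadlock_bottle","loupe","tweezers","plug_gauge_0"):
        for r in silhouettes(q,c)[:2]:
            ys,xs=np.where(r["mask"]);print(c,q,round(r["p"],2),np.round(r["pixel"]),xs.min(),xs.max(),ys.min(),ys.max(),np.round(atz(c,r["pixel"],0.03),3))
E
```

```text
{'clock': np.float64(0.0), 'joints': array([ 1.232,  0.435,  0.025,  1.574, -0.012,  1.134, -0.075]), 'dq': array([-0.001,  0.001,  0.002, -0.001,  0.   ,  0.001,  0.   ]), 'joint_efforts': array([-0.0000e+00, -6.6785e+01,  9.8500e-01, -3.1446e+01, -6.1000e-02,
        4.3000e-02,  0.0000e+00]), 'position': array([ 0.146, -0.607,  0.202]), 'ee_rot': array([-3.118e+00, -3.690e-01,  1.000e-03]), 'force': array([ 0.023, -0.325, -0.646]), 'ft_torque': array([0.044, 0.038, 0.054]), 'gripper_force': np.float64(0.0), 'width': np.float64(1.0)} 0.0188
top 43.36436790941002 [[-0.028, -0.977, 0.212, 0.326], [-1.0, 0.026, -0.01, 0.06], [0.005, -0.212, -0.977, 1.003], [0.0, 0.0, 0.0, 1.0]]
top rig 0.71 [296. 255.] 185 395 200 298 [0.507 0.09  0.03 ]
top handle_top 0.58 [310. 252.] 278 342 227 271 [0.513 0.066 0.03 ]
top nut_jar 0.74 [295. 254.] 185 395 201 297 [0.509 0.092 0.03 ]
top nut_jar 0.65 [354. 302.] 339 367 286 316 [ 0.428 -0.003  0.03 ]
top threadlock_bottle 0.73 [364. 193.] 356 374 180 202 [ 0.611 -0.027  0.03 ]
top threadlock_bottle 0.56 [314. 254.] 279 342 228 271 [0.509 0.06  0.03 ]
[... 256 characters left out ...]
31 0.03 ]
side 53.582129930474316 [[0.919, -0.223, 0.325, 0.268], [-0.394, -0.472, 0.789, -0.623], [-0.023, -0.853, -0.522, 0.536], [0.0, 0.0, 0.0, 1.0]]
side rig 0.66 [308. 271.] 237 362 223 332 [0.526 0.053 0.03 ]
side handle_top 0.59 [320. 302.] 284 350 231 318 [ 0.511 -0.038  0.03 ]
side cell 0.73 [370. 280.] 361 378 251 300 [ 0.617 -0.02   0.03 ]
side cell 0.6 [323. 282.] 307 335 266 293 [0.538 0.01  0.03 ]
side nut_jar 0.7 [267. 302.] 254 280 280 322 [ 0.43  -0.002  0.03 ]
side threadlock_bottle 0.58 [370. 282.] 362 377 252 300 [ 0.613 -0.025  0.03 ]
side tweezers 0.59 [239. 266.] 229 254 250 278 [0.414 0.125 0.03 ]
side plug_gauge_0 0.61 [302. 236.] 293 312 228 239 [0.564 0.179 0.03 ]
```

View pics/top0.png

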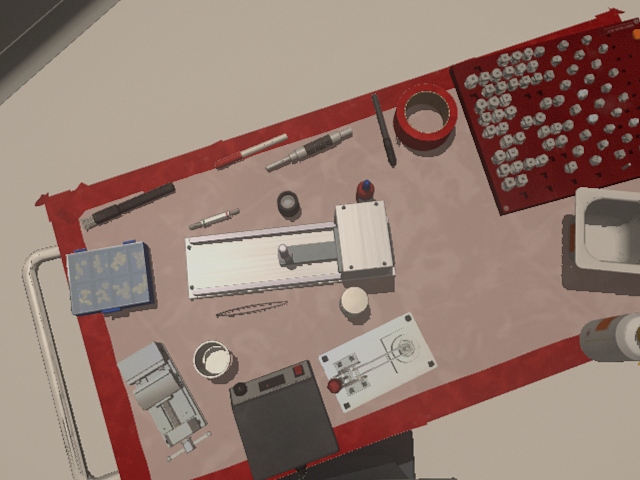

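View pics/side0.png

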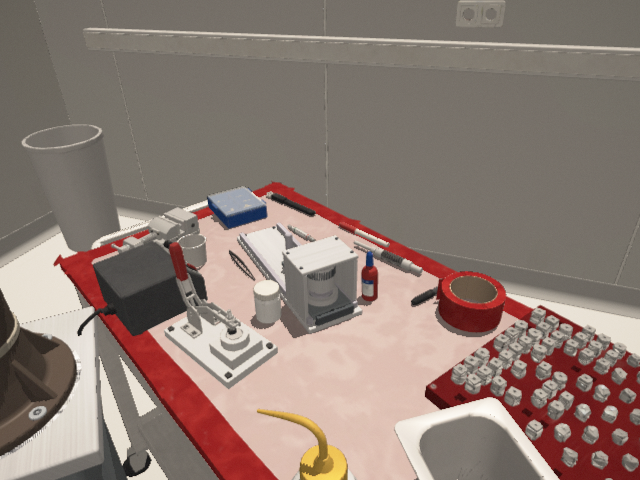

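Run:
```python
from h import *
t=cv2.imread("pics/top0.png");cv2.imwrite("pics/crop0.png",cv2.resize(t[180:320,175:405],None,fx=3.4,fy=3.4,interpolation=cv2.INTER_CUBIC))
```

```text
(no output)
```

View pics/crop0.png

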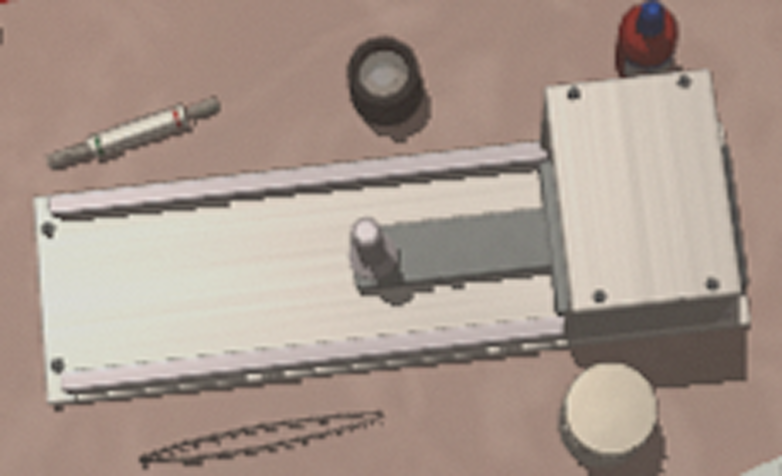

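The crop shows the handle top at about (283,248) px, the hood roof corners at (335,205), (384,201), (393,267) and (343,272), and the base corners on the left at (185,238) and (190,299).

Run:
```python
from h import *
P=lambda x,y,z:atz("top",(175+x/3.4,180+y/3.4),z)
h=P(367,231,.086);roof=[P(*p,.112) for p in((543,86),(710,70),(742,296),(572,313))]
b=[P(35,197,.01),P(50,405,.01),P(747,325,.01)]
print("handle",h,"roof",np.round(roof,4),np.mean(roof,0));print("base",np.round(b,4))
L=np.linalg.norm
print("roof sizes",[L(roof[i]-roof[i-1]) for i in range(4)],"base",L(b[0]-b[1]),L(b[1]-b[2]))
ang=lambda v:np.degrees(np.arctan2(v[1],v[0]))
print("y-dir",ang(b[1]-b[2]),ang(roof[0]-roof[1]),ang(roof[3]-roof[2]),ang(h-np.mean(roof,0)),"x-dir+90",ang(b[0]-b[1])+90,ang(roof[0]-roof[3])+90,ang(roof[1]-roof[2])+90,L((h-np.mean(roof,0))[:2]))
print(proj("side",h))
s=observe();print(R.from_rotvec(s["ee_rot"]).as_matrix().round(3).tolist())
for q,px,z in(("jar",(354,300),.061),("bottle",(367,184),.096),("loupe",(287,203),.038)):print(q,atz("top",px,z).round(3))
```

```text
handle [0.50886503 0.10786633 0.086     ] roof [[ 0.568   0.0265  0.112 ]
 [ 0.5735 -0.0489  0.112 ]
 [ 0.4702 -0.0578  0.112 ]
 [ 0.4646  0.0172  0.112 ]] [ 0.51905593 -0.01577866  0.112     ]
base [[ 0.5455  0.2756  0.01  ]
 [ 0.4423  0.2664  0.01  ]
 [ 0.4723 -0.073   0.01  ]]
roof sizes [np.float64(0.10377314000682675), np.float64(0.07562133737506417), np.float64(0.10366977925817086), np.float64(0.07520367112449272)] base 0.10360630420588356 0.34063831336799827
y-dir 95.04221627518304 94.15074701827253 94.22448445778126 94.7117051740902 x-dir+90 95.13511513688401 95.16939326807405 94.93951162176454 0.12406424576439741
[287.14226343 233.83376032]
[[0.972, 0.234, 0.0], [0.234, -0.972, -0.0], [-0.0, 0.0, -1.0]]
jar [ 0.428 -0.001  0.061]
bottle [ 0.606 -0.026  0.096]
loupe [0.594 0.103 0.038]
```

{"api": "jog_arm", "payload": {
  "motion": [
    [[0, 0, -0.1, 0, 0, 0, 0], [0, 0, -0.1, 0, 0, 0, 0], [0, 0, -0.1, 0, 0, 0, 0], [0.26, -0.305, -0.1, 0, 0, -0.7, 0], [0.26, -0.305, -0.1, 0, 0, -0.7, 0], [0.26, -0.305, -0.1, 0, 0, -0.7, 0], [0.26, -0.305, -0.1, 0, 0, -0.7, 0], [0.26, -0.305, -0.1, 0, 0, -0.7, 0], [0.26, -0.305, -0.1, 0, 0, -0.7, 0], [0.26, -0.305, -0.1, 0, 0, -0.7, 0]]
  ],
  "force": 30
}}

```text
clock: 1.73
position: [0.2785, -0.3458, 0.3025]
ee_rot: [2.8, 1.423, -0.0]
force: [1.1, 0.1, 0.1]
width: 0.504
gripper_force: 0.0
```

```bash
cat >> h.py <<'E'
def goal(p,yaw):
    "tool-frame delta to TCP p, tool down with tool x at yaw degrees"
    s=observe();M=R.from_rotvec(s["ee_rot"]);c,q=np.cos(np.radians(yaw)),np.sin(np.radians(yaw))
    G=R.from_matrix(np.array([[c,q,0],[q,-c,0],[0,0,-1]]))
    print(round(float(s["clock"]),2),"pos",s["position"].round(4),"d",M.inv().apply(np.array(p)-s["position"]).round(4),"w",(M.inv()*G).as_rotvec().round(3),"q",s["joints"].round(2),"F",s["force"].round(1),"w",s["width"].round(3),"g",s["gripper_force"].round(1))
E
python3 -c "
from h import *
goal([.509,.108,.18],94.9)"
```

```text
Traceback (most recent call last):
  File "h.py", line 20, in goal
    print(round(float(s["clock"]),2),"pos",s["position"].round(4),"d",M.inv().apply(np.array(p)-s["position"]).round(4),"w",(M.inv()*G).as_rotvec().round(3),"q",s["joints"].round(2),"F",s["force"].round(1),"w",s["width"].round(3),"g",s["gripper_force"].round(1))
                                                                                                                                                                                                                  ^^^^^^^^^^^^^^^^
AttributeError: 'float' object has no attribute 'round'
```

```bash
sed -i 's/s\["width"\].round(3)/round(float(s["width"]),3)/;s/s\["gripper_force"\].round(1)/round(float(s["gripper_force"]),1)/' h.py
python3 -c "
from h import *
goal([.509,.108,.18],94.9)"
```

```text
1.73 pos [ 0.2785 -0.3458  0.3025] d [ 0.5025 -0.0812  0.1222] w [ 0.     0.001 -0.716] q [ 1.    0.08 -0.25  1.81  0.02  1.26  0.12] F [1.1 0.1 0.1] w 0.504 g 0.0
```

{"api": "jog_arm", "payload": {
  "motion": [
    [[0.38, -0.061, 0, 0, 0, -0.55, 0], [0.38, -0.061, 0, 0, 0, -0.55, 0], [0.38, -0.061, 0, 0, 0, -0.55, 0], [0.38, -0.061, 0, 0, 0, -0.55, 0], [0.38, -0.061, 0, 0, 0, -0.55, 0], [0.38, -0.061, 0, 0, 0, -0.716, 0], [0.38, -0.061, 0, 0, 0, -0.716, 0], [0.38, -0.061, 0, 0, 0, -0.716, 0], [0.502, -0.081, 0.1, 0, 0, -0.716, 0], [0.502, -0.081, 0.1, 0, 0, -0.716, 0]]
  ]
}}

```text
clock: 2.57
position: [0.4654, 0.0151, 0.2617]
ee_rot: [2.128, 2.307, 0.004]
force: [0.8, -2.1, -1.3]
width: 0.503
gripper_force: 0.0
```

```bash
python3 -c "
from h import *
goal([.509,.108,.12],94.9)"
```

```text
2.57 pos [0.4654 0.0151 0.2617] d [0.0891 0.0504 0.1419] w [ 0.004  0.    -0.005] q [ 0.45  0.19 -0.69  1.81  0.13  1.18 -0.2 ] F [ 0.8 -2.1 -1.3] w 0.503 g 0.0
```

{"api": "jog_arm", "payload": {
  "motion": [
    [[0.089, 0.05, 0.05, 0, 0, 0, 0], [0.089, 0.05, 0.05, 0, 0, 0, 0], [0.089, 0.05, 0.05, 0, 0, 0, 0], [0.089, 0.05, 0.14, 0, 0, 0, 0], [0.089, 0.05, 0.14, 0, 0, 0, 0], [0.089, 0.05, 0.14, 0, 0, 0, 0], [0.089, 0.05, 0.14, 0, 0, 0, 0], [0.089, 0.05, 0.14, 0, 0, 0, 0]]
  ]
}}

```text
clock: 3.23
position: [0.5071, 0.1058, 0.1223]
ee_rot: [2.13, 2.309, 0.001]
force: [0.0, 0.1, 0.6]
width: 0.502
gripper_force: 0.0
```

Run:
```python
from h import *
goal([.509,.108,.045],94.9)
for c in("top","side"):
    get_image(c)
    for r in silhouettes("handle_top",c)[:2]:
        ys,xs=np.where(r["mask"]);print(c,round(r["p"],2),np.round(r["pixel"]),xs.min(),xs.max(),ys.min(),ys.max())
im=np.zeros((480,1280,3),np.uint8);im[:,:640]=get_image("top")[:,:,::-1];im[:,640:]=get_image("side")[:,:,::-1]
a=cv2.resize(im[190:310,200:400],None,fx=2,fy=2);b=cv2.resize(im[180:330,640+210:640+410],None,fx=4,fy=4)
cv2.imwrite("pics/b1.png",b)
```

```text
3.23 pos [0.5071 0.1058 0.1223] d [0.002  0.0021 0.0773] w [ 0.001 -0.    -0.005] q [ 0.2   0.43 -0.67  1.89  0.33  0.93 -0.55] F [0.  0.1 0.6] w 0.502 g 0.0
side 0.66 [320. 301.] 285 350 232 319
```

View pics/b1.png

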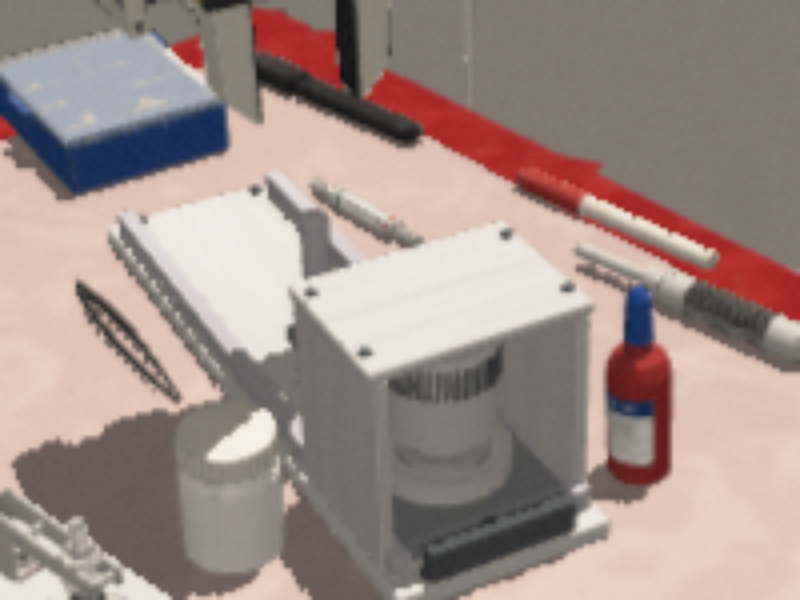

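{"api": "jog_arm", "payload": {
  "motion": [
    [[0.002, 0.002, 0.04, 0, 0, 0, 0], [0.002, 0.002, 0.077, 0, 0, 0, 0], [0.002, 0.002, 0.077, 0, 0, 0, 0], [0.002, 0.002, 0.077, 0, 0, 0, 1], [0.002, 0.002, 0.077, 0, 0, 0, 1], [0.002, 0.002, 0.077, 0, 0, 0, 1], [0.002, 0.002, 0.077, 0, 0, 0, 1], [0.002, 0.002, 0.077, 0, 0, 0, 1], [0.002, 0.002, 0.077, 0, 0, 0, 1], [0.002, 0.002, 0.077, 0, 0, 0, 1]]
  ],
  "force": 35
}}

```text
clock: 4.37
position: [0.5113, 0.1083, 0.0456]
ee_rot: [2.129, 2.306, 0.007]
force: [6.3, 1.6, 0.3]
width: 0.14
gripper_force: 35.0
```

```bash
python3 -c "
from h import *
goal([.509,.108,.045],94.9)"
```

```text
4.37 pos [0.5113 0.1083 0.0456] d [-0.0001 -0.0024  0.0006] w [ 0.006 -0.001 -0.005] q [ 0.14  0.54 -0.61  1.96  0.43  0.77 -0.64] F [6.3 1.6 0.3] w 0.14 g 35.0
```

{"api": "jog_arm", "payload": {
  "motion": [
    [[0.01, 0.002, 0, 0, 0, 0, 1], [0.028, 0.002, 0, 0, 0, 0, 1], [0.046, 0.002, 0, 0, 0, 0, 1], [0.064, 0.002, 0, 0, 0, 0, 1], [0.082, 0.002, 0, 0, 0, 0, 1], [0.1, 0.002, 0, 0, 0, 0, 1], [0.118, 0.002, 0, 0, 0, 0, 1], [0.134, 0.002, 0, 0, 0, 0, 1], [0.146, 0.002, 0, 0, 0, 0, 1], [0.152, 0.002, 0, 0, 0, 0, 1]]
  ]
}}

```text
clock: 5.2
position: [0.4983, 0.2579, 0.0452]
ee_rot: [2.127, 2.307, -0.005]
force: [-2.8, -24.5, 25.8]
width: 0.138
gripper_force: 35.0
```

{"api": "jog_arm", "payload": {
  "motion": [
    [[0.002, 0, 0, 0, 0, 0, 1], [0.003, 0, 0, 0, 0, 0, 1], [0.003, 0, 0, 0, 0, 0, 1], [0.003, 0, 0, 0, 0, 0, 1]]
  ]
}}

```text
clock: 5.53
position: [0.4983, 0.2578, 0.0453]
ee_rot: [2.13, 2.303, -0.008]
force: [-4.9, -15.3, 19.7]
width: 0.142
gripper_force: 35.0
```

```bash
python3 -c "
from h import *
goal([.4965,.257,.045],94.9)"
```

```text
5.53 pos [0.4983 0.2578 0.0453] d [-0.0006 -0.0019  0.0003] w [-0.     0.007 -0.007] q [-0.16  0.59 -0.59  1.86  0.44  0.83 -0.9 ] F [ -4.9 -15.3  19.7] w 0.142 g 35.0
```

{"api": "jog_arm", "payload": {
  "motion": [
    [[0, 0, 0, 0, 0, 0, 0], [0, 0, 0, 0, 0, 0, 0], [0, 0, 0, 0, 0, 0, 0], [0, 0, -0.04, 0, 0, 0, 0], [0, 0, -0.08, 0, 0, 0, 0], [0, 0, -0.12, 0, 0, 0, 0], [0, 0, -0.14, 0, 0, 0, 0], [0.03, 0, -0.14, 0, 0, 0, 0], [0.06, 0, -0.14, 0, 0, 0, 0], [0.06, 0, -0.14, 0, 0, 0, 0]]
  ]
}}

```text
clock: 6.37
position: [0.4909, 0.3292, 0.1853]
ee_rot: [-2.12, -2.313, -0.007]
force: [-0.8, 0.3, 1.2]
width: 0.495
gripper_force: 0.0
```

Run:
```python
from h import *
goal([.5095,.133,.13],94.9)
for c in("top","side"):
    im=get_image(c)
    cv2.imwrite(f"pics/{c}2.png",cv2.resize(im[180:320,175:405] if c=="top" else im[180:330,210:410],None,fx=3.4,fy=3.4)[:,:,::-1])
    for q in("cell","handle_top"):
      for r in silhouettes(q,c)[:2]:
        ys,xs=np.where(r["mask"]);print(c,q,round(r["p"],2),np.round(r["pixel"]),xs.min(),xs.max(),ys.min(),ys.max())
```

```text
6.37 pos [0.4909 0.3292 0.1853] d [-0.1974  0.0014  0.0542] w [ 0.001 -0.006  0.001] q [-0.21  0.48 -0.68  1.64  0.32  1.13 -0.88] F [-0.8  0.3  1.2] w 0.495 g 0.0
top cell 0.81 [268. 248.] 249 282 233 267
top handle_top 0.83 [282. 258.] 243 295 232 279
side cell 0.77 [284. 236.] 269 295 219 250
side handle_top 0.8 [267. 248.] 253 283 203 273
```

View pics/top2.png

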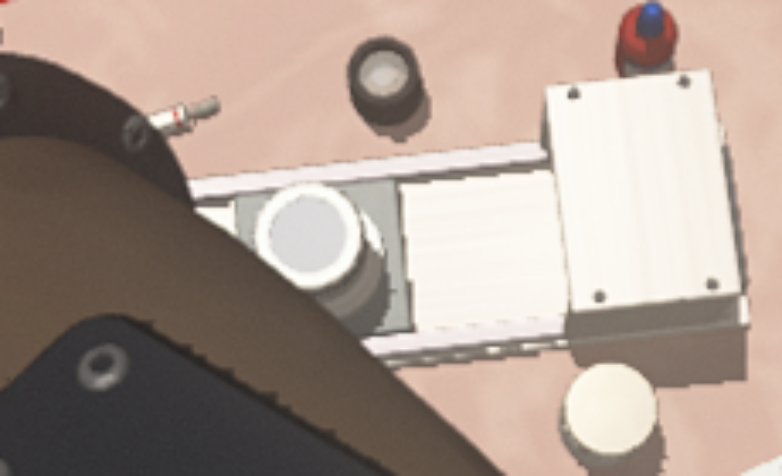

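The cell is clear of the hood, and its top disc is centred at about (265.6, 249.4) px.

```bash
python3 -c "
from h import *
print(atz('top',(265.6,249.4),.092)); goal([.5085,.1335,.13],94.9)"
```

```text
[0.50609607 0.13421101 0.092     ]
6.67 pos [0.4933 0.3212 0.1837] d [-0.1882  0.0003  0.0539] w [-0.     0.001 -0.006] q [-0.2   0.48 -0.67  1.65  0.32  1.13 -0.88] F [ 0.3 -0.1  1.8] w 0.499 g 0.0
```

{"api": "jog_arm", "payload": {
  "motion": [
    [[-0.04, 0, 0, 0, 0, 0, -0.6], [-0.08, 0, 0, 0, 0, 0, -0.6], [-0.12, 0, 0, 0, 0, 0, -0.6], [-0.16, 0, 0, 0, 0, 0, -0.6], [-0.188, 0, 0, 0, 0, 0, -0.6], [-0.188, 0, 0.03, 0, 0, 0, -0.6], [-0.188, 0, 0.054, 0, 0, 0, -0.6], [-0.188, 0, 0.054, 0, 0, 0, -0.6]]
  ]
}}

```text
clock: 7.33
position: [0.5059, 0.1317, 0.1263]
ee_rot: [-2.132, -2.304, 0.009]
force: [-0.2, 0.1, -1.1]
width: 0.801
gripper_force: 0.0
```

```bash
python3 -c "
from h import *
goal([.5085,.1335,.062],94.9)"
```

```text
7.33 pos [0.5059 0.1317 0.1263] d [0.0017 0.0031 0.0643] w [-0.006  0.002 -0.008] q [ 0.13  0.44 -0.65  1.87  0.32  0.95 -0.59] F [-0.2  0.1 -1.1] w 0.801 g 0.0
```

{"api": "jog_arm", "payload": {
  "motion": [
    [[0.002, 0.003, 0.03, 0, 0, 0, -0.6], [0.002, 0.003, 0.055, 0, 0, 0, -0.6], [0.002, 0.003, 0.064, 0, 0, 0, -0.6], [0.002, 0.003, 0.064, 0, 0, 0, -0.6], [0.002, 0.003, 0.064, 0, 0, 0, 0.3], [0.002, 0.003, 0.064, 0, 0, 0, 0.3], [0.002, 0.003, 0.064, 0, 0, 0, 0.3], [0.002, 0.003, 0.064, 0, 0, 0, 0.3], [0.002, 0.003, 0.064, 0, 0, 0, 0.3], [0.002, 0.003, 0.064, 0, 0, 0, 0.3]]
  ],
  "force": 20
}}

```text
clock: 8.17
position: [0.5096, 0.1373, 0.0665]
ee_rot: [-2.129, -2.309, 0.003]
force: [-13.8, -0.5, 13.3]
width: 0.412
gripper_force: 8.4
```

```bash
python3 -c "
from h import *
goal([.5085,.1335,.062],94.9);print(observe()['ft_torque'])"
```

```text
8.17 pos [0.5096 0.1373 0.0665] d [-0.0037 -0.0014  0.0045] w [-0.002  0.    -0.004] q [ 0.08  0.52 -0.61  1.92  0.39  0.82 -0.66] F [-13.8  -0.5  13.3] w 0.412 g 8.4
[-0.12211803  3.11114712 -0.00701985]
```

Run:
```python
from h import *
im=get_image("side");t=get_image("top")
a=cv2.resize(im[150:330,210:410],None,fx=3,fy=3);b=cv2.resize(t[190:310,200:340],None,fx=1.4,fy=1.4)
o=np.zeros((540,796,3),np.uint8);o[:,:600]=a;o[:168,600:796]=b
cv2.imwrite("pics/g.png",o[:,:,::-1]);goal([.5085,.1335,.062],94.9)
```

```text
8.27 pos [0.5079 0.1373 0.0664] d [-0.0038  0.0004  0.0044] w [-0.005  0.001 -0.004] q [ 0.08  0.52 -0.61  1.92  0.39  0.83 -0.66] F [-14.4  -1.1  18.6] w 0.365 g 12.8
```

View pics/g.png

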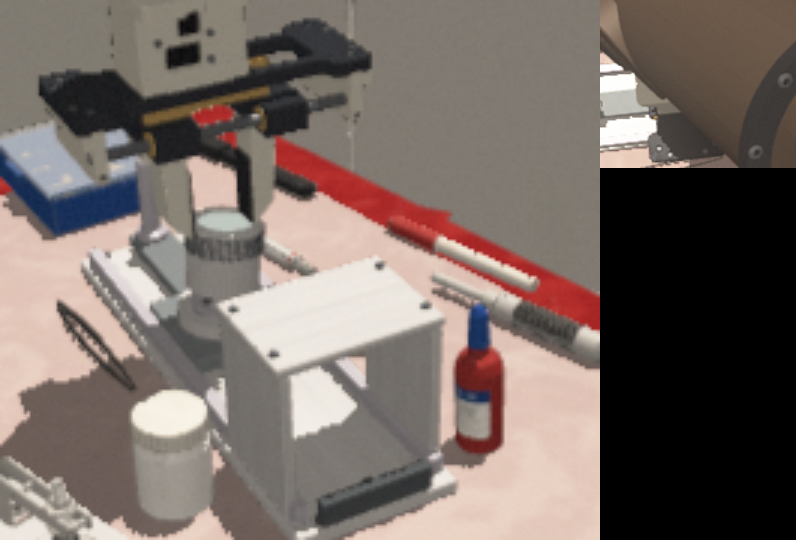

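The fingers appear to sit behind the cell (toward +y) and pinch it off-centre, with the cell top at side px (285,224). I'll open the gripper and measure again.

{"api": "jog_arm", "payload": {
  "motion": [
    [[0, 0, 0, 0, 0, 0, -0.6], [0, 0, 0, 0, 0, 0, -0.6], [0, 0, 0, 0, 0, 0, -0.6], [0, 0, 0, 0, 0, 0, -0.6], [0, 0, -0.03, 0, 0, 0, -0.6], [0, 0, -0.06, 0, 0, 0, -0.6], [0, 0, -0.06, 0, 0, 0, -0.6]]
  ]
}}

```text
clock: 8.85
position: [0.5139, 0.1388, 0.1308]
ee_rot: [2.127, 2.307, 0.01]
force: [1.1, 0.1, -0.3]
width: 0.787
gripper_force: 0.0
```

Run:
```python
from h import *
print("old cell side est", atz("side",(285.3,224.3),.092))
goal([.5085,.1335,.13],94.9)
p=observe()["position"];print("TCP in side crop",(proj("side",p)-[210,150])*3, "cell top exp",(proj("side",[.507,.134,.092])-[210,150])*3)
im=get_image("side");t=get_image("top")
for q in("cell","handle_top"):
  for r in silhouettes(q,"side")[:1]:
    ys,xs=np.where(r["mask"]);print(q,round(r["p"],2),np.round(r["pixel"]),xs.min(),xs.max(),ys.min(),ys.max())
a=cv2.resize(im[150:330,210:410],None,fx=3,fy=3);b=cv2.resize(t[190:310,200:340],None,fx=1.4,fy=1.4)
o=np.zeros((540,796,3),np.uint8);o[:,:600]=a;o[:168,600:796]=b
cv2.imwrite("pics/g2.png",o[:,:,::-1])
```

```text
old cell side est [0.51483925 0.13345533 0.092     ]
8.85 pos [0.5139 0.1388 0.1308] d [-0.0049 -0.0058  0.0007] w [ 0.007 -0.002 -0.005] q [ 0.12  0.44 -0.65  1.86  0.32  0.95 -0.59] F [ 1.1  0.1 -0.3] w 0.787 g 0.0
TCP in side crop [217.94112785 165.36894667] cell top exp [214.00269725 225.12783316]
cell 0.79 [282. 239.] 270 296 218 250
handle_top 0.87 [268. 249.] 253 284 202 272
```

View pics/g2.png

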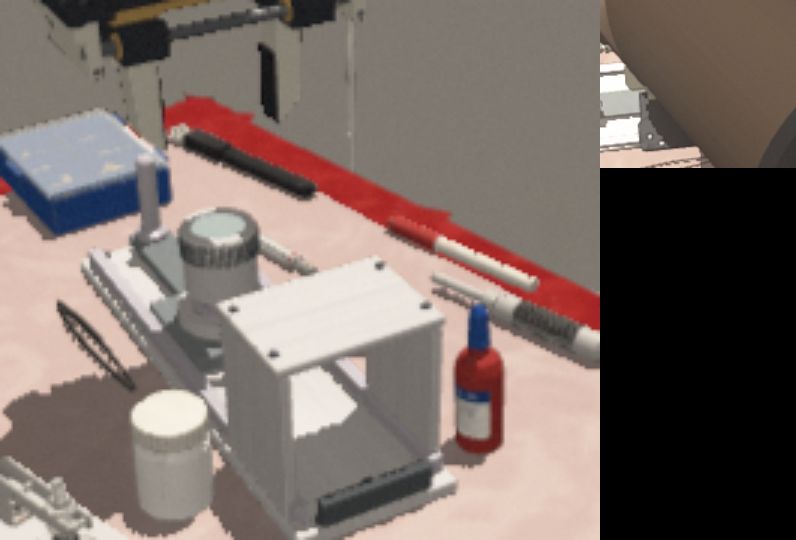

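Run:
```python
from h import *
a=cv2.imread("pics/g.png")[110:300,120:320];b=cv2.imread("pics/g2.png")[30:300,110:310]
o=np.zeros((540,800,3),np.uint8);o[:380,:400]=cv2.resize(a,(400,380));o[:540,400:]=cv2.resize(b,(400,540))
ux=np.array([.9963,.0854,0])
def mark(p,off,org,sc,x0):
    c=(proj("side",p)-[210,150])*3;c=(c-org)*2;cv2.circle(o,(int(c[0]+x0),int(c[1])),4,(0,0,255),-1)
p1=np.array([.5079,.1373,.0664]);p2=np.array([.5139,.1388,.1308])
for s,w in((-1,.0168),(1,.0168)): mark(p1+s*w*ux,0,np.array([120,110]),2,0)
for s,w in((-1,.0365),(1,.0365)): mark(p2+s*w*ux,0,np.array([110,30]),2,400)
cv2.imwrite("pics/z.png",o)
```

```text
(no output)
```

View pics/z.png

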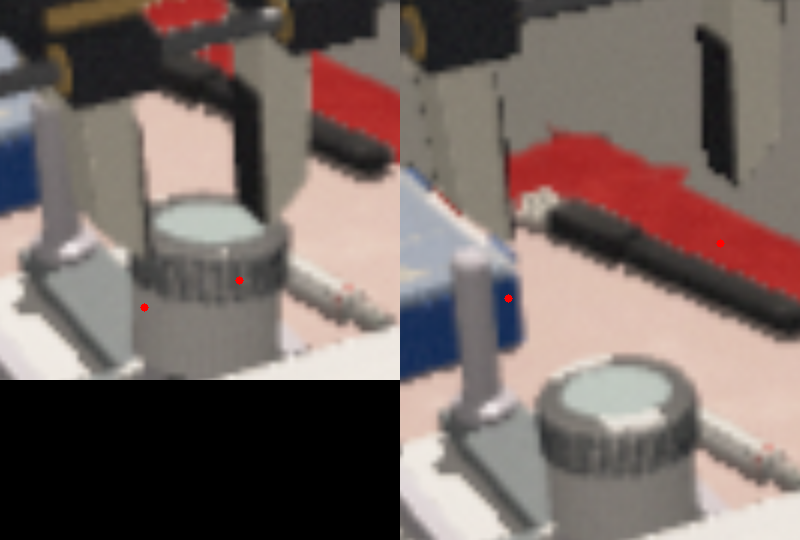

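{"api": "jog_arm", "payload": {
  "motion": [
    [[0, 0, 0, 0, 0, 0, -0.8], [0, 0, 0, 0, 0, 0, -0.8], [0, 0, 0, 0, 0, 0, -0.8]]
  ]
}}

```text
clock: 9.3
position: [0.5105, 0.137, 0.1253]
ee_rot: [-2.129, -2.309, 0.002]
force: [1.0, -0.1, -1.2]
width: 0.894
gripper_force: 0.0
```

```bash
python3 -c "
from h import *
goal([.5095,.1335,.08],94.9)"
```

```text
9.3 pos [0.5105 0.137  0.1253] d [-0.0034 -0.0013  0.0453] w [-0.001  0.    -0.005] q [ 0.12  0.44 -0.65  1.86  0.33  0.94 -0.59] F [ 1.  -0.1 -1.2] w 0.894 g 0.0
```

{"api": "jog_arm", "payload": {
  "motion": [
    [[-0.003, -0.001, 0.02, 0, 0, 0, -0.8], [-0.003, -0.001, 0.04, 0, 0, 0, -0.8], [-0.003, -0.001, 0.055, 0, 0, 0, -0.8], [-0.003, -0.001, 0.065, 0, 0, 0, -0.8], [-0.003, -0.001, 0.075, 0, 0, 0, -0.8], [-0.003, -0.001, 0.083, 0, 0, 0, -0.8], [-0.003, -0.001, 0.083, 0, 0, 0, -0.8], [-0.003, -0.001, 0.083, 0, 0, 0, -0.8], [-0.003, -0.001, 0.083, 0, 0, 0, -0.8]]
  ]
}}

```text
clock: 10.05
position: [0.5106, 0.1344, 0.0436]
ee_rot: [2.129, 2.309, 0.001]
force: [-0.5, 0.2, 0.2]
width: 0.902
gripper_force: 0.0
```

Run:
```python
from h import *
goal([.5095,.1335,.042],94.9)
im=get_image("side");goal([.5095,.1335,.042],94.9)
cv2.imwrite("pics/d.png",cv2.resize(im[160:280,230:350],None,fx=5,fy=5)[:,:,::-1])
```

```text
10.05 pos [0.5106 0.1344 0.0436] d [-0.0008 -0.0012  0.0016] w [ 0.001 -0.    -0.004] q [ 0.07  0.55 -0.59  1.95  0.42  0.77 -0.68] F [-0.5  0.2  0.2] w 0.902 g 0.0
10.1 pos [0.5107 0.1344 0.0437] d [-0.0008 -0.0013  0.0017] w [ 0.001 -0.    -0.005] q [ 0.07  0.55 -0.59  1.95  0.42  0.77 -0.68] F [-0.4 -0.7 -0.1] w 0.898 g 0.0
```

View pics/d.png

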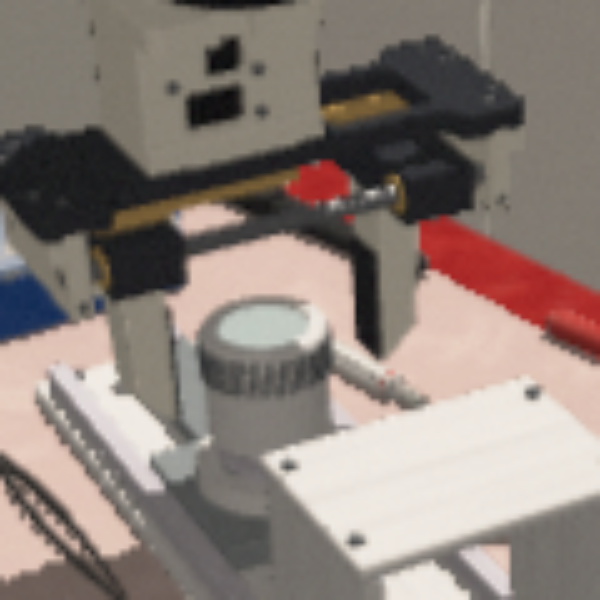

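The fingers now straddle the cell with tips about 28 mm below its top. They really sit about 20 mm higher than the reported z. I'll close here.

{"api": "jog_arm", "payload": {
  "motion": [
    [[0, 0, 0, 0, 0, 0, 0.3], [0, 0, 0, 0, 0, 0, 0.3], [0, 0, 0, 0, 0, 0, 0.3], [0, 0, 0, 0, 0, 0, 0.3], [0, 0, 0, 0, 0, 0, 0.3], [0, 0, 0, 0, 0, 0, 0.3], [0, 0, 0, 0, 0, 0, 0.3], [0, 0, 0, 0, 0, 0, 0.3]]
  ],
  "force": 20
}}

```text
clock: 10.77
position: [0.5103, 0.1341, 0.043]
ee_rot: [2.13, 2.309, 0.0]
force: [0.6, 0.4, 1.3]
width: 0.539
gripper_force: 20.0
```

```bash
python3 -c "
from h import *
goal([.5095,.1335,.042],94.9);print(observe()['ft_torque'])"
```

```text
10.77 pos [0.5103 0.1341 0.043 ] d [-0.0005 -0.0008  0.001 ] w [ 0.     0.    -0.005] q [ 0.07  0.55 -0.59  1.95  0.42  0.77 -0.68] F [0.6 0.4 1.3] w 0.539 g 20.0
[-0.08127763 -0.01811722  0.02122569]
```

{"api": "jog_arm", "payload": {
  "motion": [
    [[0, 0, 0.002, 0, 0, 0, 0.3], [0, 0, 0.002, 0, 0, 0.06, 0.3], [0, 0, 0.002, 0, 0, 0.12, 0.3], [0, 0, 0.002, 0, 0, 0.18, 0.3], [0, 0, 0.002, 0, 0, 0.24, 0.3], [0, 0, 0.002, 0, 0, 0.3, 0.3], [0, 0, 0.002, 0, 0, 0.36, 0.3], [0, 0, 0.002, 0, 0, 0.4, 0.3], [0, 0, 0.002, 0, 0, 0.4, 0.3]]
  ]
}}

```text
clock: 11.52
position: [0.511, 0.1344, 0.0422]
ee_rot: [2.548, 1.836, 0.002]
force: [-2.4, -1.3, 14.9]
width: 0.543
gripper_force: 20.0
```

```bash
python3 -c "
from h import *
goal([.5095,.1335,.042],94.9);print(observe()['ft_torque'])"
```

```text
11.52 pos [0.511  0.1344 0.0422] d [-0.0013 -0.0012  0.0002] w [ 0.002 -0.    -0.407] q [-0.    0.52 -0.48  1.95  0.35  0.74 -1.01] F [-2.4 -1.3 14.9] w 0.543 g 20.0
[-0.34731557  0.46318541 -0.08526569]
```

{"api": "jog_arm", "payload": {
  "motion": [
    [[0, 0, 0, 0, 0, 0.03, 0.3], [0, 0, 0, 0, 0, 0.06, 0.3], [0, 0, 0, 0, 0, 0.09, 0.3], [0, 0, 0, 0, 0, 0.12, 0.3], [0, 0, 0, 0, 0, 0.15, 0.3], [0, 0, 0, 0, 0, 0.18, 0.3], [0, 0, 0, 0, 0, 0.21, 0.3], [0, 0, 0, 0, 0, 0.23, 0.3], [0, 0, 0, 0, 0, 0.23, 0.3]]
  ]
}}

```text
clock: 12.27
position: [0.5112, 0.134, 0.0419]
ee_rot: [2.741, 1.533, 0.003]
force: [-0.8, -1.1, 9.9]
width: 0.543
gripper_force: 20.0
```

```bash
python3 -c "
from h import *
goal([.5095,.1335,.042],94.9);print(observe()['ft_torque'])"
```

```text
12.27 pos [0.5112 0.134  0.0419] d [-0.0013 -0.0012 -0.0001] w [ 0.002 -0.    -0.636] q [-0.05  0.51 -0.42  1.96  0.31  0.73 -1.2 ] F [-0.8 -1.1  9.9] w 0.543 g 20.0
[-0.4356138   0.03651107 -0.02776141]
```

{"api": "jog_arm", "payload": {
  "motion": [
    [[0, 0, 0.001, 0, 0, 0.03, 0.3], [0, 0, 0.001, 0, 0, 0.06, 0.3], [0, 0, 0.001, 0, 0, 0.09, 0.3], [0, 0, 0.001, 0, 0, 0.12, 0.3], [0, 0, 0.001, 0, 0, 0.14, 0.3], [0, 0, 0.001, 0, 0, 0.14, 0.3]]
  ]
}}

```text
clock: 12.77
position: [0.5101, 0.1342, 0.0399]
ee_rot: [-2.842, -1.339, 0.0]
force: [-0.9, 0.1, -0.1]
width: 0.541
gripper_force: 20.0
```

{"api": "jog_arm", "payload": {
  "motion": [
    [[0, 0, 0, 0, 0, 0.03, 0.3], [0, 0, 0, 0, 0, 0.06, 0.3], [0, 0, 0, 0, 0, 0.09, 0.3], [0, 0, 0, 0, 0, 0.12, 0.3], [0, 0, 0, 0, 0, 0.14, 0.3], [0, 0, 0, 0, 0, 0.14, 0.3]]
  ]
}}

```text
clock: 13.27
position: [0.5102, 0.1341, 0.04]
ee_rot: [2.929, 1.136, -0.0]
force: [0.7, 0.8, -0.8]
width: 0.54
gripper_force: 20.0
```

```bash
python3 -c "
from h import *
goal([.5095,.1335,.042],94.9);print(observe()['ft_torque'])"
```

```text
13.27 pos [0.5102 0.1341 0.04  ] d [-0.0009  0.     -0.002 ] w [ 0.     0.    -0.916] q [-0.1   0.5  -0.35  1.96  0.25  0.72 -1.43] F [ 0.7  0.8 -0.8] w 0.54 g 20.0
[-0.08165619 -0.01706683 -0.00506539]
```

{"api": "jog_arm", "payload": {
  "motion": [
    [[0, 0, 0.001, 0, 0, -0.05, 0.3], [0, 0, 0.003, 0, 0, -0.06, 0.3], [0, 0, 0.005, 0, 0, -0.06, 0.3], [0, 0, 0.006, 0, 0, -0.06, 0.3], [0, 0, 0.006, 0, 0, -0.06, 0.3], [0, 0, 0.006, 0, 0, -0.06, 0.3]]
  ],
  "force": 35
}}

```text
clock: 13.77
position: [0.5102, 0.1341, 0.0341]
ee_rot: [2.893, 1.225, -0.0]
force: [-0.6, -0.4, 2.4]
width: 0.536
gripper_force: 35.0
```

{"api": "jog_arm", "payload": {
  "motion": [
    [[0, 0, 0.002, 0, 0, 0, 0.3], [0, 0, 0.004, 0, 0, 0, 0.3], [0, 0, 0.005, 0, 0, 0, 0.3], [0, 0, 0.005, 0, 0, 0, 0.3], [0, 0, 0.005, 0, 0, 0, 0.3]]
  ]
}}

```text
clock: 14.18
position: [0.5101, 0.134, 0.0299]
ee_rot: [2.892, 1.225, 0.0]
force: [-5.7, -3.1, 17.3]
width: 0.535
gripper_force: 35.0
```

{"api": "jog_arm", "payload": {
  "motion": [
    [[0, 0, 0.001, 0, 0, 0, 0.3], [0, 0, 0.001, 0, 0, 0, 0.3], [0, 0, 0.001, 0, 0, 0, 0.3], [0, 0, 0.001, 0, 0, 0, 0.3], [0, 0, 0.001, 0, 0, 0, 0.3], [0, 0, 0.001, 0, 0, 0, 0.3]]
  ],
  "force": 45
}}

```text
clock: 14.68
position: [0.5101, 0.1339, 0.0297]
ee_rot: [2.892, 1.225, 0.0]
force: [-10.0, -4.0, 29.0]
width: 0.534
gripper_force: 45.0
```

Run:
```python
from h import *
goal([.5095,.1335,.03],94.9);im=get_image("side")
cv2.imwrite("pics/e.png",cv2.resize(im[160:280,230:350],None,fx=5,fy=5)[:,:,::-1])
```

```text
14.68 pos [0.5101 0.1339 0.0297] d [-0.0007 -0.0001 -0.0003] w [ 0.001  0.001 -0.855] q [-0.1   0.52 -0.36  1.97  0.28  0.7  -1.39] F [-10.  -4.  29.] w 0.534 g 45.0
```

View pics/e.png

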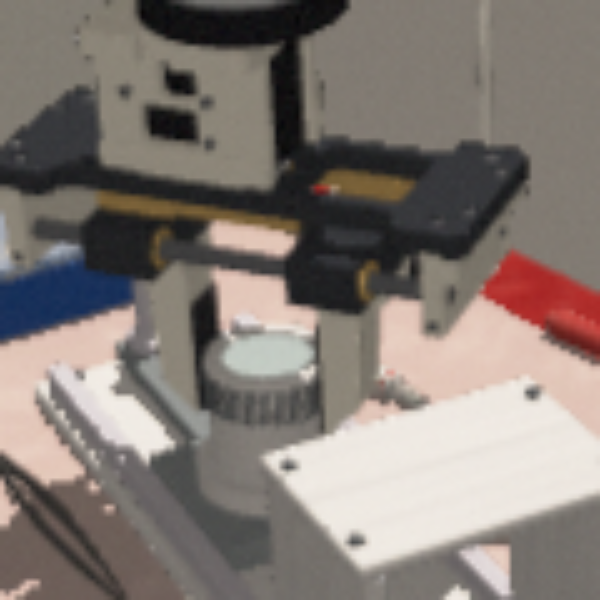

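The cell top has dropped from row 325 to row 353, about 13 mm, so the cell is home and upright in the grip. A further 1 mm press raised the force to 29 N with almost no movement, which is the hard stop.

```bash
python3 -c "
from h import *
print(sign_off())"
```

```text
the job is handed in; nothing more can be done
None
```

The job is handed in, with no verdict returned: the carriage was drawn 150 mm to its end stop, the cell turned about 45° clockwise until its keyways dropped over the pins, and it was still held pressed home at about 29 N, with no bystander touched as far as I could see.

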